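# Press and hold the test coupler on a tilted nipple

## Robot

A 7-joint arm with a two-finger parallel gripper is mounted at the origin on the work surface. World frame = base frame: x ahead of the robot, y to its left, z up, the work surface at z = 0. Lengths are in m, angles in rad, forces in N, time in s.
With the tool pointing down it reaches from about 0.425 to 1.025 m from the base axis. Payload 3.6 kg.
Tool frame: the origin (TCP) lies at the very end of the fingers, on their centre line; the grasp point (between the pads) lies arm.grip_depth behind it (arm.grip_depth is the distance from the TCP to the grasp point, in m); z points along the fingers, y is the line along which they close (so a half turn about z gives the same grasp; the last joint's range is limited). The gripper opens to 85 mm and grips with 20 to 120 N. Pads are 22 mm wide; open, the fingers measure 114 mm over their backs; the gripper's body (76 mm by 85 mm) begins 54 mm behind the grasp point. The pads swing forward as they close: fully open they stand 13 mm farther back than shut.
Start: joints at [-1.238, 0.591, 0.048, 1.609, -0.033, 0.943, -0.034], TCP at [0.299, 0.66, 0.231] pointing down, gripper open.
Joint ranges: [-2.69, 2.69], [-0.47, 2.24], [-1.27, 1.36], [0.19, 2.51], [-1.53, 4.68], [0.08, 2.07], [-3.09, 3.09]. Speed limits (rad/s): [2.57, 2.57, 3.14, 3.14, 3.14, 3.14, 3.14].

## Interface

Orientations are given as a unit quaternion [w, x, y, z].
In Python, from cell import arm gives the robot as it stands.
- The arm moves only by the tool play_rows, never from a script. Its argument "motion" is a list of rows, each a list of 7 numbers: the shift along the world's x, y, z in cm, then the turn, a rotation vector about the world's x, y, z in degrees, then the closure, from 0 (fully open) to 1 (shut). In form: [[x, y, z, wx, wy, wz, claw], ...]. A call has 1 to 5 rows; each row is the pose to reach, as a shift and turn from the pose commanded when the call began; what a row does not reach only later rows make up. A row lasts 1/8 s, in which the tool goes at most 62.5 mm and 10.7 degrees, less where a joint would pass 70% of its speed; a pose out of reach is approached as far as the arm can. A call with a gripper value outside its range is refused whole. The fingers move at their own pace and stop on an object; "force" is the grip in N (left out, the last holds). Time passes only in rows, so rows that repeat a pose let the fingers close. It gives the time, the measured TCP pose, the force, the opening and the grip force at its end, in the units of the state.
- arm.state(): the state, without advancing time (a new reading comes with each control period).
- arm.read_camera(name): name is "side" or "top" or "wrist"; returns (picture, depth): 480x640x3 uint8, blue, green, red; 480x640 float32, m along the optical axis (not along the pixel's ray), 0 where there is no reading.
- arm.calibration(name): a dict with "fx", "fy", "cx", "cy" (pixels), "xyz" and "orientation" of the camera in the world. Camera axes: x right, y down, z forward; pixel columns grow to the right and rows downward; lengths in m; the calibration is good to about 2 mm. The wrist camera is an equidistant fisheye: a pixel r from the principal point sees the ray r / f radians off the axis. A picture is of the moment at which its call begins: read the wrist's pose just before it. calibration takes no time and is no camera call; for the wrist camera it gives the pose at the moment of the call.
- arm.sign_off(): hands the job in; it is judged then, once.
The state is a dict: "t": time; "joints": joint angles; "joint_vel": joint speeds; "effort": joint torques, N m; "ee_pos": TCP position; "eef_rot": TCP orientation; "contact_force": force on the tool from outside, world axes, zero at the start; "torque": the same for the moment, N m; "grip_width": opening from 0.0 (shut) to 1.0 (fully open); "grasp_force": force on a finger pad.
Only numpy, scipy, OpenCV 4.12 (cv2) and the standard library are available. Lean on these libraries where they do the work, as an engineer would, in place of code of your own. Each camera call takes 0.05 s, during which the arm holds its last target. There are 200 camera calls.

## Task

Slide the steel coupler out of its slotted holder through the open end, then press it squarely onto the tilted brass nipple on the black housing until the nipple's spring sleeve snaps down. Do not let go: finish while the gripper is still holding the coupler there, sleeve fully down against its spring, as for a leak test. Leave the other loose things on the table alone.

Things in the scene. Friction and masses are not known exactly. Their poses are not given: they have to be found in the camera images.
- coupler: Loose round steel handpiece, 0.25 kg, 88 mm tall, standing mouth down in the holder; any yaw is alike. Origin: centre of its mouth (underside); z runs up its axis. From the mouth up: flange 46 mm in diameter, 6 mm thick; barrel 34 mm in diameter up to 46 mm; grip 26 mm in diameter from 46 to 88 mm. Bore in the mouth: 25 mm wide for the first 6 mm, then 19 mm wide to 40 mm deep.
- coupler_grip (a point): Middle of the coupler's grip, on its axis, 67 mm above the coupler's origin; take it here from above.
- holder: The coupler's holder, an aluminium block fixed to the table, 70 mm long (its x) by 70 mm wide, 41 mm tall, with a T-slot along its x, open at the -x end (roughly facing the robot), closed at +x. Origin: at table height, below the coupler's axis at the start. Slot floor 26 mm above the table; channel 51 mm wide, 9 mm high; over it two lips 6 mm thick, 39 mm apart.
- holder_mouth (a point): Middle of the slot's open end, at the height of its floor, 35 mm along -x from the holder's origin. The coupler's flange is caught under the lips, so it cannot be lifted out: slide it level along the holder's -x, 60 mm or more from its start, until the flange is clear of this end (play 2.5 mm to each side, 3 mm up).
- housing: Black housing on an aluminium plate 150 (x) by 120 (y) by 12 mm, fixed to the table; origin under the plate's centre. The housing is up to 70 mm tall, with two steel clamps up to 76 mm tall at its sides behind the nipple. A round black boss (44 mm in diameter) carries the nipple and leans towards the housing's -x (roughly towards the robot).
- nipple: Brass nipple fixed on the housing. Origin: its root, centre of the boss's face, 15 mm along -x from the housing's origin and 85 mm above the table. Its z is the nipple's axis, pointing out and up, leaning 25 degrees from vertical towards the housing's -x. Shaft 16 mm in diameter to 40 mm from the origin, then tapering to 9 mm at the tip, at 46 mm. The spring sleeve rides on it.
- sleeve_top (a point): Centre of the upper face of the spring sleeve, a brass ring 40 mm outside, 18 mm inside, 8 mm high, around the nipple; the coupler's mouth rests on this face and pushes it down. At rest it is 18 mm along the nipple's z from the nipple's origin, at the stop 9 mm; it moves with the sleeve.
- sleeve (a joint): Travel of the sleeve down along the nipple: 0 at rest, 0.009 m at its stop. It resists with 12 N at first, 14 N at 1 to 2 mm, then it snaps over: the force falls to about 5 N at 7 to 8 mm. At the stop its spring pushes back with about 7 N, and it springs up again when released.
- pin_rack: Bystander: loose orange plastic block 120x45x28 mm (long side along its x) with five black pins on top, 58 mm tall overall; origin under its centre.
- jar: Bystander: small white plastic jar with black cap, 44 mm in diameter, 60 mm tall, standing; origin under its centre.
- screwdriver: Bystander: screwdriver with blue handle, lying along its x.
- wrench: Bystander: steel open-ended wrench, lying along its x.
- seal_ring: Bystander: black rubber ring, 84 mm outside, 10 mm high, lying flat.
- gauge: Bystander: steel plug gauge, standing, 60 mm tall: foot 32 mm in diameter, stem 18 mm; not the coupler (it has no flange and no bore).
Things that resemble listed ones, but are neither listed nor needed, are in the scene too. Leave any green or purple look-alike of the holder alone. What is shaped like the coupler but green or red is not meant.

How it is judged:
By the outcome, as a careful person would: the job done as asked, in the order asked, and still so for the second after the job is handed in, while the arm keeps its last pose, push and grip.
It also fails if it takes over 48 s, if anything falls off the work surface, if the arm or the gripper's body presses on something with over 40 N, if the wrist force passes 120 N, or if a joint passes its speed limit or range.

## Working session

There is one attempt and no reset: what is moved stays moved. The work goes in short steps, Python scripts to look and compute and a tool call to move; the robot and the scene stay as the last step left them, time stands still between calls to the robot, and variables do not carry over. Pictures are saved under pics/ and viewed, at most 10 in all, crops included, and the job is handed in when it is done.

Besides the shell and the picture viewer there is one more tool, called after "Emit:" by a JSON object that holds its "fn" and its "kwargs", one argument or row to a line. play_rows: Moves the arm, as the interface text tells. Its arguments: {"type":"object","properties":{"motion":{"type":"array"},"force":{"type":"number"}},"required":["motion"]}

```bash
mkdir -p pics; ls
cat > h.py <<'E'
import numpy as np, cv2
from scipy.spatial.transform import Rotation as R
from cell import arm
def rot(q): return R.from_quat([q[1],q[2],q[3],q[0]])
def grab(n):
    c=arm.calibration(n); p,d=arm.read_camera(n); np.savez(f'pics/{n}.npz',p=p,d=d,c=c); return c,p,d
def load(n):
    z=np.load(f'pics/{n}.npz',allow_pickle=True); return z['c'].item(),z['p'],z['d']
def world(c,u,v,d):
    P=np.stack([(u-c['cx'])/c['fx']*d,(v-c['cy'])/c['fy']*d,d],-1)
    return rot(c['orientation']).apply(P.reshape(-1,3)).reshape(P.shape)+np.array(c['xyz'])
def cloud(c,d):
    v,u=np.mgrid[0:480,0:640]; return world(c,u,v,d)
E
python3 - <<'E'
from h import *
s=arm.state(); print(s, arm.grip_depth)
for n in ('top','side'):
    c,p,d=grab(n); print(n,c); cv2.imwrite(f'pics/{n}0.png',p)
E
```

```text
pics
{'t': 0.0, 'joints': array([-1.23850171,  0.59210941,  0.04825652,  1.60981099, -0.03328415,
        0.94269241, -0.03366559]), 'joint_vel': array([ 1.30254067e-03,  3.99895974e-04, -6.65594487e-05, -3.46386703e-04,
        9.86691219e-04,  2.96560220e-04, -3.86408892e-04]), 'effort': array([-8.32706501e-04, -5.48696315e+01,  1.54646661e+00, -1.98118812e+01,
        9.43057094e-03,  8.71449796e-03,  2.32461457e-05]), 'ee_pos': array([0.29909167, 0.65953447, 0.23015106]), 'eef_rot': array([-1.78336990e-04,  2.11214076e-01,  9.77439198e-01, -1.09386628e-03]), 'contact_force': array([-0.17536816, -0.44179329, -0.79247843]), 'torque': array([-0.00147436, -0.0140411 , -0.01361305]), 'grasp_force': 0.0, 'grip_width': 0.9989968640386673} 0.0187
top {'fx': 507.9081787572887, 'fy': 507.9081787572887, 'cx': 317.9716353956091, 'cy': 239.04082385688307, 'xyz': array([0.5557957 , 0.0042787 , 1.37024086]), 'orientation': array([ 0.02119509, -0.7052171 ,  0.70858855, -0.01103957])}
side {'fx': 459.1998266490164, 'fy': 459.1998266490164, 'cx': 321.52747821345935, 'cy': 239.0087332191028, 'xyz': array([ 0.26681516, -0.76818081,  0.84679317]), 'orientation': array([-0.40217122,  0.89056439, -0.19700575,  0.07963741])}
```

View pics/top0.png

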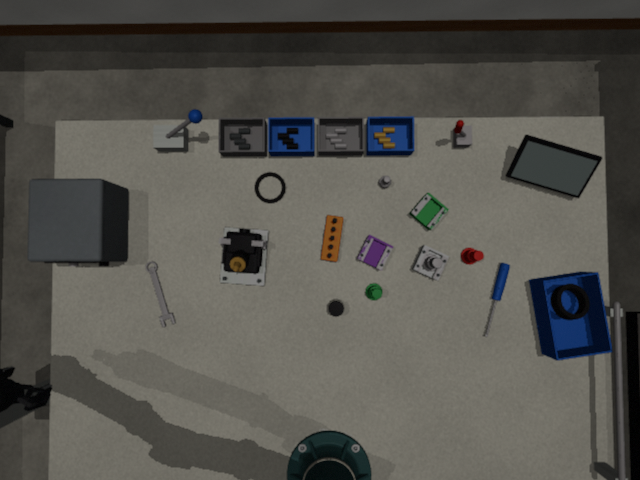

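View pics/side0.png

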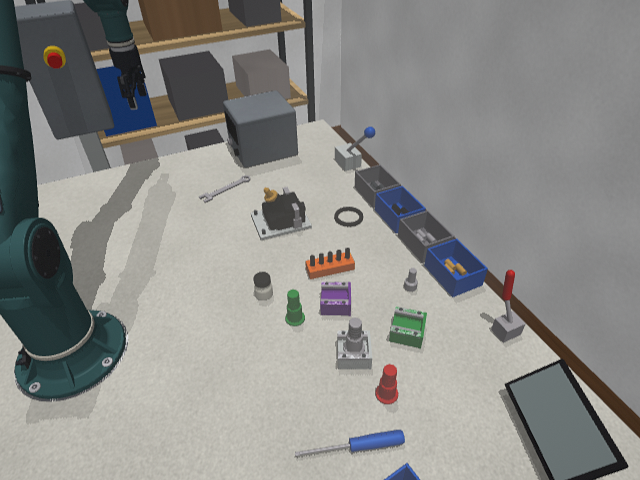

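The aluminium holder with the steel coupler is at top (431,262) / side (354,345). The others are look-alikes: a green holder at top (429,210), a purple holder at (375,252), a green coupler at (374,291) and a red one at (472,255). The gauge is at (385,182). Only the grey holder and coupler fit the description, and the nipple is at top (238,264). I'll confirm this in an enlarged crop and measure.

Run:
```python
from h import *
c,p,d=load('top'); cs,ps,ds=load('side')
big=lambda im,x,y,w,h,W,H: cv2.resize(im[y:y+h,x:x+w],(W,H),interpolation=cv2.INTER_CUBIC)
a=np.hstack([big(p,400,235,60,60,400,300)*1,]) if 0 else None
def cr(im,x,y): return np.clip(big(im,x,y,80,60,400,300).astype(float)*1.5,0,255).astype(np.uint8)
cv2.imwrite('pics/crop1.png',np.vstack([np.hstack([cr(p,391,232),cr(p,205,225)]),np.hstack([cr(ps,315,312),cr(ps,245,182)])]))
W=cloud(c,d); Z=W[...,2]
print('table',np.median(Z[330:400,420:500]))
np.set_printoptions(precision=3,suppress=True,linewidth=250)
print('holder z mm'); print((Z[240:284:2,408:454:2]*1000).astype(int))
print('housing z mm'); print((Z[225:288:3,216:272:3]*1000).astype(int))
```

```text
table 0.0009646723331548923
holder z mm
[[  -4   -4    4    2    7    1    1    0    7    3    3   -2    2    7   -1    3    3    0    0    4    0    1    3]
 [   0    1    2    0    1    0    0    3    0    4   -1   -1   -5   -3   -6    0    1   -4   -1    0   -1    2    2]
 [   1    0   -1    0    3    0    2   -2   -2   -1    1    3    3    3   -1    2    5    1    2    3    5    2    6]
 [   0    1    2    0    0    0    0   19   40   45    2    2   -2    2    0    0    2    2    2    1    4   -4    0]
 [   0    4   -5   -4    2    1    9   33   42   42   45   41    1    3   -4   -1    1    0    5    2    0    0    0]
 [   1   -4    0    0   -6    6   20   42   41   39   40   37   37   41    1 1370    4    1    0   -3    0    2   -4]
 [   0    0    0    1    0    0   30   45   43   45   27   27   24   38   44   38    4    3    1    0    2    4    3]
 [   0    0    0    2   -1   18   37   45   46   40   26   25   26   25   27   42   38   41    1    6    2   -4    1]
 [   3   -3    3    0    3   34   40   44   40   31   33   32   33   31   27   27   26   43   41   45   -1   -2    1
[... 2908 characters left out ...]
10   -2    0]
 [  -2   -6   10   52   48   96  132  121  102  102   56   54   51   47   37   17   11   -2   -1]
 [   7   -4    8   51   52   48  122  126   96   55   52   53   51   51   27   11   14   -1    0]
 [  -1    1   11   12   13   12    8   12   12   11    8   44   45   46   10   12   10    0    0]
 [   1   -1   10   16   14   14    9   12   12   11   12   14    8   15   11   13    8    0    2]
 [   1    1   20   25   15   13   11   11   16   13    7   13   14   10   19   11    3    3    2]
 [   2   14    9   13   11   12   12    7    9   12   16   11    9   12   30   14    3    5   -1]
 [  -1    3    3   -1   -1    6   -2   -2   -1    0    6    1   11   13   14   12    0    4    0]]
```

View pics/crop1.png

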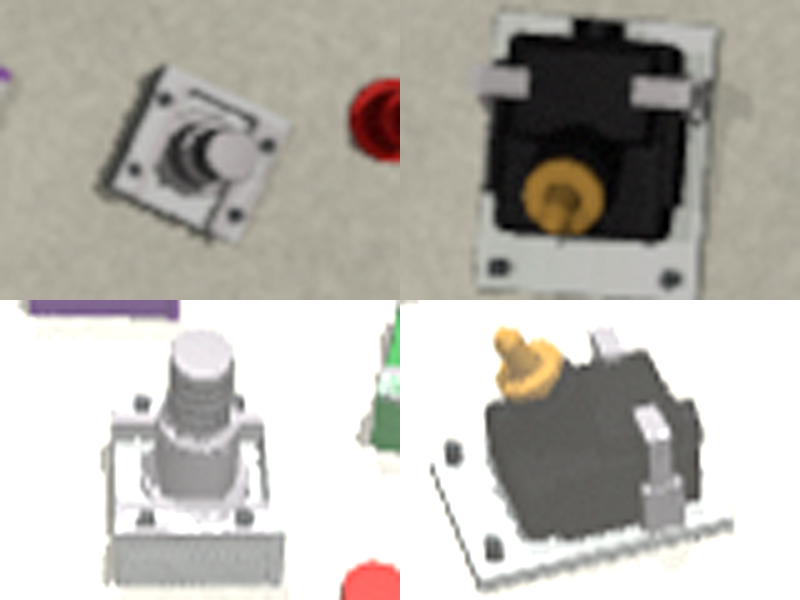

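The crop confirms the target: a steel coupler stands in the aluminium block, with the slot open at the lower-left edge in the top view (around top px (425,276)). The brass nipple with its sleeve is on the housing, leaning image-down towards the robot. Next I'll fit the poses.

```bash
cat > fit.py <<'E'
from h import *
from scipy.optimize import minimize, least_squares
np.set_printoptions(precision=4,suppress=True)
def near(W,x,y,r): return np.hypot(W[...,0]-x,W[...,1]-y)<r
def rect(P):
    (cx,cy),(w,h),a=cv2.minAreaRect((P[:,:2]*1000).astype(np.float32)); return (round(cx,1),round(cy,1)),(round(w,1),round(h,1)),round(a,1)
S={n:load(n) for n in('top','side')}; C={n:cloud(S[n][0],S[n][2]) for n in S}
ct,cst=S['top'][0],S['side'][0]
h0=world(ct,np.array(430.),np.array(263.),np.array(1.33)); g0=world(ct,np.array(243.),np.array(255.),np.array(1.33))
print('guess',h0,g0)
for n in S:
    W=C[n]; p=S[n][1].astype(int); ok=(S[n][2]>0)
    m=ok&near(W,*h0[:2],.055)
    top=m&(np.abs(W[...,2]-.041)<.005)
    print(n,'holder rect',rect(W[top]), 'z',np.median(W[top][:,2]))
    # coupler: cylinder fit by surface; cap
    cap=m&(W[...,2]>.107); print(' cap',W[cap].mean(0),cap.sum())
    grip=m&(W[...,2]>.076)&(W[...,2]<.107); P=W[grip]
    f=lambda q:np.hypot(P[:,0]-q[0],P[:,1]-q[1])-.013
    print(' gripfit',least_squares(f,h0[:2],loss='soft_l1',f_scale=.002).x,len(P))
    b=m&(W[...,2]>.047)&(W[...,2]<.069); P=W[b]
    f=lambda q:np.hypot(P[:,0]-q[0],P[:,1]-q[1])-.017
    print(' barrel',least_squares(f,h0[:2],loss='soft_l1',f_scale=.002).x,len(P))
    m=ok&near(W,*g0[:2],.11)
    pl=m&(W[...,2]>.007)&(W[...,2]<.085); 
    print(' plate',rect(W[m&(np.abs(W[...,2]-.012)<.004)]), 'table z',np.median(W[ok&near(W,*g0[:2],.16)&~near(W,*g0[:2],.12)][:,2]))
    bl,g,r=[p[...,i] for i in range(3)]
    br=m&(W[...,2]>.085)&(r>bl*1.5)&(r>60)
    print(' brass',br.sum(),W[br].min(0),W[br].max(0)); np.save(f'pics/brass_{n}.npy',W[br])
E
python3 fit.py
```

```text
guess [ 0.5525 -0.2698  0.0347] [0.5756 0.2197 0.0427]
top holder rect ((552.9, -269.4), (71.0, 70.0), 64.9) z 0.04166907476722237
 cap [ 0.553  -0.2685  0.1144] 92
 gripfit [ 0.5534 -0.2699] 29
 barrel [ 0.5544 -0.27  ] 27
 plate ((566.8, 223.7), (185.5, 175.8), 83.1) table z 0.0005564644416252706
 brass 172 [0.5346 0.2071 0.0852] [0.5699 0.2432 0.1336]
side holder rect ((554.4, -268.8), (73.0, 70.3), 64.4) z 0.04089377473811928
 cap [ 0.5534 -0.271   0.1134] 132
 gripfit [ 0.5546 -0.2684] 114
 barrel [ 0.5547 -0.2681] 104
 plate ((572.8, 223.2), (123.6, 151.0), 85.0) table z 0.0002404231932101042
 brass 133 [0.5341 0.2067 0.0927] [0.5686 0.2443 0.1292]
```

```bash
cat > nip.py <<'E'
from h import *
from scipy.optimize import least_squares
np.set_printoptions(precision=4,suppress=True)
def seg(s,r,a,b):
    a,b=np.array(a),np.array(b); q=np.stack([s,r],-1)-a; t=np.clip(q@(b-a)/((b-a)@(b-a)),0,1); return np.linalg.norm(q-t[:,None]*(b-a),axis=1)
prof=[(10,20),(18,20),(18,8),(40,8),(46,4.5),(46,0)]
def res(q,P,yaw=None):
    y=q[3] if yaw is None else yaw
    ax=R.from_euler('z',y,True).apply([-np.sin(np.radians(25)),0,np.cos(np.radians(25))])
    d=(P*1000-q[:3]); s=d@ax; r=np.linalg.norm(d-s[:,None]*ax,axis=1)
    return np.min([seg(s,r,prof[i],prof[i+1]) for i in range(5)],0)
if __name__=='__main__':
    Ps={n:np.load(f'pics/brass_{n}.npy') for n in('top','side')}; Ps['both']=np.vstack(list(Ps.values()))
    for n,P in Ps.items():
        for yaw in (None,-5):
            f=least_squares(res,[558,224,85,-5][:4 if yaw is None else 3],args=(P,yaw),loss='soft_l1',f_scale=2)
            print(n,yaw,f.x,f.cost,np.median(f.fun))
E
python3 nip.py
```

```text
top None [557.0557 225.9827  85.6101  -5.7635] 306.79293625595653 1.1380690740203363
top -5 [557.0493 226.0518  85.5818] 306.9525504276744 1.1265566134943565
side None [557.9241 227.1268  84.9365   0.8593] 148.3059065753671 1.0674692604927145
side -5 [557.8642 226.0796  84.7085] 152.63758909463073 1.0429345386776028
both None [557.3504 226.5689  85.3058  -2.5402] 470.64869891854676 1.1207761848842273
both -5 [557.3184 226.115   85.284 ] 472.86222740959795 1.1648359271660205
```

Measured poses:
- Holder and coupler at (0.554, -0.269), yaw about -25°
- Nipple root at (0.5574, 0.226, 0.085), housing yaw about -5°

Both agree with the sizes given. Now I'll move over the coupler.

Emit:
{"fn": "play_rows", "kwargs": {
  "motion": [
    [1.6,-5.8,0,0,0,0,0],
    [3.2,-11.6,0,0,0,0,0],
    [4.8,-17.4,0,0,0,0,0],
    [6.4,-23.2,0,0,0,0,0],
    [8,-29,0,0,0,0,0]
  ]
}}

```text
t: 0.72
ee_pos: [0.3797, 0.3681, 0.2311]
eef_rot: [0.0, 0.211, 0.977, -0.0]
contact_force: [0.6, 0.0, 0.2]
grip_width: 0.998
grasp_force: 0.0
```

Emit:
{"fn": "play_rows", "kwargs": {
  "motion": [
    [1.6,-5.8,0,0,0,0,0],
    [3.2,-11.6,0,0,0,0,0],
    [4.8,-17.4,0,0,0,0,0],
    [6.4,-23.2,0,0,0,0,0],
    [8,-29,0,0,0,0,0]
  ]
}}

```text
t: 1.35
ee_pos: [0.4596, 0.0784, 0.2313]
eef_rot: [0.0, 0.211, 0.977, 0.0]
contact_force: [0.4, 0.6, -1.6]
grip_width: 1.001
grasp_force: 0.0
```

Emit:
{"fn": "play_rows", "kwargs": {
  "motion": [
    [1.6,-5.8,0,0,0,0,0],
    [3.2,-11.6,0,0,0,0,0],
    [4.8,-17.4,0,0,0,0,0],
    [6.4,-23.2,0,0,0,0,0],
    [8,-29,0,0,0,0,0]
  ]
}}

```text
t: 1.98
ee_pos: [0.5395, -0.2114, 0.231]
eef_rot: [-0.0, 0.211, 0.977, 0.0]
contact_force: [0.6, 0.8, 0.1]
grip_width: 1.002
grasp_force: 0.0
```

Emit:
{"fn": "play_rows", "kwargs": {
  "motion": [
    [1.45,-5.75,0,0,0,-0.8,0],
    [1.45,-5.75,-5,0,0,-0.8,0],
    [1.45,-5.75,-8,0,0,-0.8,0],
    [1.45,-5.75,-8,0,0,-0.8,0]
  ]
}}

```text
t: 2.48
ee_pos: [0.5517, -0.2662, 0.1486]
eef_rot: [-0.003, 0.218, 0.976, 0.001]
contact_force: [0.2, 0.2, -0.1]
grip_width: 0.999
grasp_force: 0.0
```

Run:
```python
from h import *
s=arm.state(); print(s['ee_pos'],s['eef_rot'])
c,p,d=grab('wrist'); print(c); cv2.imwrite('pics/w1.png',p)
```

```text
[ 0.55174593 -0.26621799  0.14859581] [-3.22670439e-03  2.18160539e-01  9.75907382e-01  5.91787514e-04]
{'fx': 371.64829954431775, 'fy': 371.64829954431775, 'cx': 316.16982696916745, 'cy': 237.84210983384477, 'xyz': array([ 0.49191919, -0.23917842,  0.29213832]), 'orientation': array([0.11012967, 0.83721054, 0.53118192, 0.06925125])}
```

View pics/w1.png

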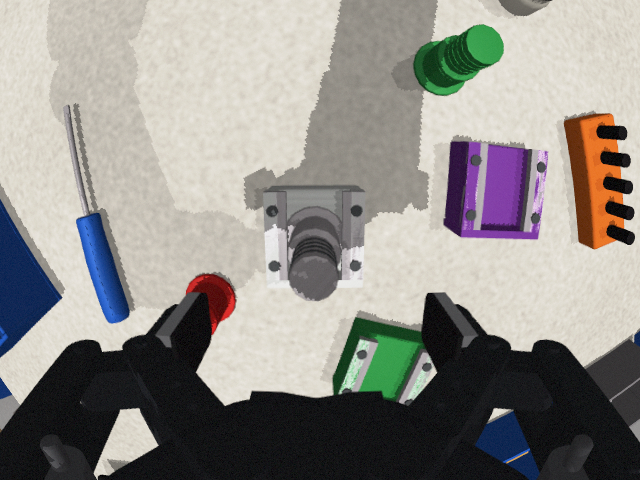

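The wrist view shows the steel coupler's top at (314,278), midway between the fingers. The holder's open end faces image-up, towards the robot, and the red look-alike at (210,300) is clear. I'll check the coupler axis in wrist depth.

```bash
cat >> h.py <<'E'
def fworld(c,u,v,d):
    x,y=(u-c['cx'])/c['fx'],(v-c['cy'])/c['fy']; th=np.hypot(x,y)+1e-9; k=np.tan(th)/th
    P=np.stack([x*k*d,y*k*d,d],-1); return rot(c['orientation']).apply(P.reshape(-1,3)).reshape(P.shape)+np.array(c['xyz'])
def fcloud(c,d):
    v,u=np.mgrid[0:480,0:640].astype(float); return fworld(c,u,v,d)
E
python3 - <<'E'
from h import *
s=arm.state(); print(s['ee_pos'],s['eef_rot'])
c,p,d=grab('wrist'); W=fcloud(c,d); m=(d>0)&(np.hypot(W[...,0]-.554,W[...,1]+.269)<.03)
cap=m&(W[...,2]>.108)&(W[...,2]<.122); P=W[cap]; print(cap.sum(),P.mean(0),cv2.minEnclosingCircle((P[:,:2]*1000).astype(np.float32)))
m=(d>0)&(np.hypot(W[...,0]-.554,W[...,1]+.269)<.055)&(abs(W[...,2]-.041)<.004);print(cv2.minAreaRect((W[m][:,:2]*1000).astype(np.float32)))
E
```

```text
[ 0.55323766 -0.26686151  0.1504746 ] [-1.26650404e-03  2.18056229e-01  9.75935367e-01  1.93150097e-04]
1921 [ 0.55264817 -0.26963706  0.11412344] ((553.3780517578125, -270.150634765625), 13.26572322845459)
((554.1824340820312, -270.4541015625), (70.25869750976562, 70.95106506347656), 64.98081970214844)
```

Emit:
{"fn": "play_rows", "kwargs": {
  "motion": [
    [0,-0.05,-3,0,0,0,0],
    [0,-0.05,-5.5,0,0,0,0],
    [0,-0.05,-7.5,0,0,0,0],
    [0,-0.05,-7.5,0,0,0,0],
    [0,-0.05,-7.5,0,0,0,0]
  ],
  "force": 60
}}

```text
t: 3.2
ee_pos: [0.5548, -0.2681, 0.0774]
eef_rot: [0.001, 0.218, 0.976, -0.0]
contact_force: [-0.5, 0.6, 0.2]
grip_width: 0.998
grasp_force: 0.0
```

Emit:
{"fn": "play_rows", "kwargs": {
  "motion": [
    [0,0,0,0,0,0,0.4],
    [0,0,0,0,0,0,0.6],
    [0,0,0,0,0,0,1],
    [0,0,0,0,0,0,1],
    [0,0,0,0,0,0,1]
  ],
  "force": 60
}}

```text
t: 3.82
ee_pos: [0.5541, -0.2679, 0.0767]
eef_rot: [0.0, 0.218, 0.976, -0.0]
contact_force: [-0.3, -0.0, 3.4]
grip_width: 0.291
grasp_force: 58.5
```

Emit:
{"fn": "play_rows", "kwargs": {
  "motion": [
    [0,0,0.1,0,0,0,1],
    [-0.45,0.21,0.12,0,0,0,1],
    [-1.09,0.51,0.12,0,0,0,1],
    [-1.81,0.85,0.12,0,0,0,1],
    [-2.54,1.18,0.12,0,0,0,1]
  ]
}}

```text
t: 4.45
ee_pos: [0.5277, -0.2555, 0.0774]
eef_rot: [-0.0, 0.218, 0.976, 0.0]
contact_force: [-0.1, 0.4, -2.3]
grip_width: 0.288
grasp_force: 58.8
```

Sliding freely: only the coupler's weight shows on the tool.

Emit:
{"fn": "play_rows", "kwargs": {
  "motion": [
    [-0.91,0.42,0,0,0,0,1],
    [-1.81,0.85,0,0,0,0,1],
    [-2.72,1.27,0,0,0,0,1],
    [-3.63,1.69,0,0,0,0,1],
    [-4.98,2.32,0,0,0,0,1]
  ]
}}

```text
t: 5.08
ee_pos: [0.4785, -0.2326, 0.0776]
eef_rot: [0.0, 0.218, 0.976, -0.0]
contact_force: [-0.8, 0.2, -2.7]
grip_width: 0.29
grasp_force: 58.8
```

Emit:
{"fn": "play_rows", "kwargs": {
  "motion": [
    [0,0,0,0,0,0,1],
    [0,0,1,0,0,0,1],
    [0,0,5,0,0,0,1],
    [0,0,10,0,0,0,1],
    [0,0,15,0,0,0,1]
  ]
}}

```text
t: 5.7
ee_pos: [0.4792, -0.233, 0.2297]
eef_rot: [0.001, 0.218, 0.976, -0.0]
contact_force: [1.3, -0.2, -2.6]
grip_width: 0.29
grasp_force: 59.4
```

```bash
cat > tgt.py <<'E'
from h import *
import sys
np.set_printoptions(precision=4,suppress=True)
root=np.array([.5574,.2261,.085]); yaw=-5.
Ry=R.from_euler('z',yaw,True); a=Ry.apply([-np.sin(np.radians(25)),0,np.cos(np.radians(25))])
yh=Ry.apply([0,1,0]); Rt=R.from_matrix(np.column_stack([np.cross(yh,-a),yh,-a]))
def go(s,moff=.0505):
    st=arm.state(); t=root+a*(s+moff); d=t-st['ee_pos']
    return st,d*100,(Rt*rot(st['eef_rot']).inv()).as_rotvec(True)
if __name__=='__main__':
    st,d,w=go(float(sys.argv[1])); print('t',st['t'],'d cm',d,'rv',w,'j',st['joints'],'F',st['contact_force'])
E
python3 tgt.py 0.09
```

```text
t 5.7 d cm [ 1.8999 46.4236 -1.7385] rv [ -6.521  -24.1851  19.8773] j [ 0.1738  0.3604  0.2502  2.0517 -0.1293  0.7426  1.6349] F [ 1.3187 -0.2009 -2.623 ]
```

Emit:
{"fn": "play_rows", "kwargs": {
  "motion": [
    [0.2,4.6,0.3,-0.7,-2.4,2,1],
    [0.4,9.2,0.6,-1.3,-4.8,4,1],
    [0.6,13.9,1,-2,-7.3,6,1],
    [0.8,18.5,1.5,-2.6,-9.7,8,1],
    [1,23.2,2,-3.3,-12.1,10,1]
  ]
}}

```text
t: 6.32
ee_pos: [0.4891, 0.0005, 0.2486]
eef_rot: [0.11, 0.131, 0.985, -0.005]
contact_force: [0.2, -0.4, -2.3]
grip_width: 0.292
grasp_force: 59.6
```

Emit:
{"fn": "play_rows", "kwargs": {
  "motion": [
    [0.2,4.6,0,-0.7,-2.4,2,1],
    [0.4,9.2,0,-1.3,-4.8,4,1],
    [0.6,13.9,-0.5,-2,-7.3,6,1],
    [0.8,18.5,-1,-2.6,-9.7,8,1],
    [0.9,23.2,-2,-3.3,-12.1,10,1]
  ]
}}

```text
t: 6.95
ee_pos: [0.4985, 0.233, 0.2287]
eef_rot: [0.217, 0.042, 0.975, -0.009]
contact_force: [1.1, -1.1, -3.3]
grip_width: 0.289
grasp_force: 59.6
```

Emit:
{"fn": "play_rows", "kwargs": {
  "motion": [
    [0,0,0,0,0,0,1],
    [0,0,0,0,0,0,1],
    [0,0,0,0,0,0,1]
  ]
}}

```text
t: 7.32
ee_pos: [0.4982, 0.2293, 0.228]
eef_rot: [0.216, 0.043, 0.975, -0.01]
contact_force: [0.4, 0.2, -2.7]
grip_width: 0.291
grasp_force: 59.8
```

```bash
python3 tgt.py 0.09
python3 - <<'E'
from h import *
big=lambda im,x,y,w,h,W,H: np.clip(cv2.resize(im[y:y+h,x:x+w],(W,H),interpolation=cv2.INTER_CUBIC)*1.4,0,255).astype(np.uint8)
for n in('top','side','wrist'):
    c,p,d=grab(n)
    if n=='wrist': w=cv2.resize(p,(400,300))
    if n=='side': s=big(p,230,120,120,90,400,300)
    if n=='top': t=big(p,190,200,120,90,400,300)
cv2.imwrite('pics/c2.png',np.vstack([np.hstack([t,s]),np.hstack([w,w*0])]))
E
```

```text
t 7.325 d cm [ 0.0057  0.199  -1.5622] rv [ 0.0849 -0.047   0.0976] j [-1.0206  0.3091  0.4197  2.2714  0.571   0.3022  0.3197] F [ 0.3693  0.225  -2.6811]
```

View pics/c2.png

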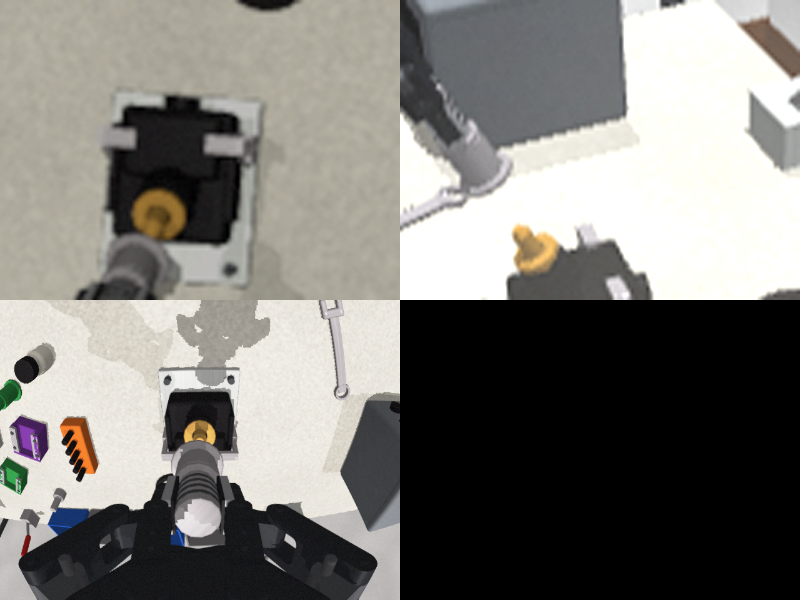

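Top-left is the top view, top-right the side view and bottom-left the wrist view. The coupler is held, tilted and above the nipple (nipple at wrist crop (200,432), flange just short of it). I'll fit both from the same cameras to get the relative offset.

```bash
cat > rel.py <<'E'
from h import *
from nip import seg
from scipy.optimize import least_squares
import tgt
np.set_printoptions(precision=2,suppress=True)
CP=[(0,9.5),(0,23),(6,23),(6,17),(46,17),(46,13),(88,13),(88,0)]
NP=[(10,20),(18,20),(18,8),(40,8),(46,4.5),(46,0)]
def fr(ax): # rotate axis by 2 small angles about tool frame
    return ax/np.linalg.norm(ax)
def res(q,P,a0,prof,free):
    e1=tgt.yh; e2=np.cross(a0,e1)
    a=fr(a0+(q[3]*e2+q[4]*e1)/57.3) if free else a0
    d=P-q[:3]; s=d@a; r=np.linalg.norm(d-s[:,None]*a,axis=1)
    return np.min([seg(s,r,prof[i],prof[i+1]) for i in range(len(prof)-1)],0)
def fit(P,x0,a0,prof,free):
    f=least_squares(res,list(x0)+([0,0] if free else []),args=(P,a0,prof,free),loss='soft_l1',f_scale=1.5); return f
a=tgt.a; e1=tgt.yh; e2=np.cross(a,e1)
def run(names,moff=.0505):
    st=arm.state(); tcp=st['ee_pos']; at=-rot(st['eef_rot']).as_matrix()[:,2]; m0=(tcp-at*moff)*1000
    print('tool axis err deg',np.array([(at-a)@e2,(at-a)@e1])*57.3)
    for n in names:
        c,p,d=load(n); W=(fcloud if n=='wrist' else cloud)(c,d)*1000; p=p.astype(int)
        brass=(p[...,2]>p[...,0]*1.5)&(p[...,2]>60)&(d>0)&(np.linalg.norm(W-1000*(tgt.root+.025*a),axis=-1)<40)&(W[...,2]>90)
        q=W-m0; s=q@at; r=np.linalg.norm(q-s[...,None]*at,axis=-1)
        # coupler: grey points outside the pads
        gray=(p.max(-1)-p.min(-1)<25)&(p.max(-1)>(75 if n!='top' else 45))
        cp=(d>0)&gray&(r<28)&(((s>-4)&(s<44))|((s>82)&(s<92)))
        fn=fit(W[brass],tgt.root*1000,a,NP,False); fc=fit(W[cp],m0,at,CP,True)
        dm=fc.x[:3]-fn.x[:3]; ac=fr(at+(fc.x[3]*e2+fc.x[4]*e1)/57.3)
        lat=dm-(dm@a)*a
        print(n,brass.sum(),cp.sum(),'med',np.median(fn.fun),np.median(fc.fun),'| root',fn.x[:3],'mouth-expected',fc.x[:3]-m0,'tilt e2,e1',fc.x[3:],'| mouth s',dm@a,'lat e2 %.2f e1 %.2f'%(dm@e2,dm@e1),'lat xyz',lat,'axis err deg',np.array([(ac-a)@e2,(ac-a)@e1])*57.3)
    return
if __name__=='__main__':
    print('a',a,'e2',e2,'e1',e1); run(['wrist','side','top'])
E
python3 rel.py
```

```text
a [-0.42  0.04  0.91] e2 [-0.9   0.08 -0.42] e1 [0.09 1.   0.  ]
tool axis err deg [-0.03  0.09]
wrist 1414 7621 med 0.39862044811321695 0.36518398407486075 | root [558.04 224.87  85.44] mouth-expected [ 0.68 -2.11  0.97] tilt e2,e1 [0.52 0.49] | mouth s 104.45021583384947 lat e2 -7.04 e1 -2.62 lat xyz [ 6.12 -3.16  2.97] axis err deg [0.49 0.58]
side 135 237 med 1.2704589799074881 0.8840984772681999 | root [559.06 226.33  85.45] mouth-expected [ 0.63 -0.1   0.56] tilt e2,e1 [0.46 0.16] | mouth s 104.53893561763428 lat e2 -5.85 e1 -2.16 lat xyz [ 5.1  -2.62  2.47] axis err deg [0.43 0.25]
top 175 291 med 1.0614342104275991 0.9026249062030232 | root [557.   225.81  85.48] mouth-expected [-1.07 -1.55  0.99] tilt e2,e1 [-0.55  1.26] | mouth s 104.71549478571612 lat e2 -6.42 e1 -3.05 lat xyz [ 5.53 -3.54  2.71] axis err deg [-0.58  1.35]
```

The cameras agree: the mouth sits at s≈104.5 mm and is off laterally by about -6.8 (e2) and -2.5 mm (e1). I'll correct that and come down to just above the tip (s≈50 mm).

Emit:
{"fn": "play_rows", "kwargs": {
  "motion": [
    [-0.59,0.3,-0.29,0,0,0,1],
    [0.2,0.23,-2,0,0,0,1],
    [1,0.17,-3.7,0,0,0,1],
    [1.7,0.1,-5.23,0,0,0,1],
    [1.7,0.1,-5.23,0,0,0,1]
  ]
}}

```text
t: 8.1
ee_pos: [0.5143, 0.2318, 0.1741]
eef_rot: [0.215, 0.041, 0.976, -0.011]
contact_force: [-0.5, -0.8, -3.2]
grip_width: 0.287
grasp_force: 59.6
```

Emit:
{"fn": "play_rows", "kwargs": {
  "motion": [
    [0,0,0,0,0,0,1],
    [0,0,0,0,0,0,1]
  ]
}}

```text
t: 8.35
ee_pos: [0.5147, 0.2326, 0.1758]
eef_rot: [0.216, 0.041, 0.975, -0.009]
contact_force: [0.6, 0.4, -2.9]
grip_width: 0.289
grasp_force: 59.6
```

```bash
python3 - <<'E'
from h import *
import rel
for n in('side','wrist','top'):
    c,p,d=grab(n)
    cv2.imwrite(f'pics/d_{n}.png',p)
rel.run(['wrist','side','top'],.0497)
E
python3 tgt.py 0.05
```

```text
tool axis err deg [-0.02 -0.01]
wrist 376 7583 med 0.4394500436285824 0.3679988533933596 | root [558.07 224.98  85.6 ] mouth-expected [ 0.98 -1.87  0.3 ] tilt e2,e1 [0.57 0.64] | mouth s 50.29009711216132 lat e2 0.46 e1 1.95 lat xyz [-0.24  1.97 -0.19] axis err deg [0.55 0.62]
side 120 222 med 1.0568864500021462 0.996247018308118 | root [558.44 226.59  85.32] mouth-expected [ 0.93 -0.27 -0.61] tilt e2,e1 [-0.75  1.24] | mouth s 49.89685618914618 lat e2 1.10 e1 1.90 lat xyz [-0.82  1.98 -0.46] axis err deg [-0.77  1.22]
top 92 273 med 1.3770215802553025 0.928460852858926 | root [557.06 226.88  85.42] mouth-expected [-0.58 -1.52  0.01] tilt e2,e1 [-0.25  0.89] | mouth s 50.35767645069798 lat e2 0.88 e1 0.36 lat xyz [-0.77  0.43 -0.37] axis err deg [-0.26  0.88]
t 8.5 d cm [ 0.0324 -0.2692  0.0354] rv [ 0.0367 -0.0217 -0.1164] j [-1.0221  0.4378  0.4693  2.2863  0.6133  0.1505  0.2679] F [ 0.3253  0.3559 -2.5611]
```

Emit:
{"fn": "play_rows", "kwargs": {
  "motion": [
    [0.03,-0.23,0.03,0.45,0,0.2,1],
    [0.03,-0.23,0.03,0.45,0,0.2,1],
    [0.03,-0.23,0.03,0.45,0,0.2,1],
    [0.03,-0.23,0.03,0.45,0,0.2,1]
  ]
}}

```text
t: 9.0
ee_pos: [0.5151, 0.23, 0.1755]
eef_rot: [0.216, 0.041, 0.976, -0.006]
contact_force: [-0.1, -0.0, -3.6]
grip_width: 0.286
grasp_force: 59.6
```

Run:
```python
from h import *
import rel
for i in range(2):
    grab('side'); grab('wrist'); rel.run(['wrist','side'],.0497); print(arm.state()['ee_pos']*1000)
p=load('wrist')[1]; s=load('side')[1]
cv2.imwrite('pics/e.png',np.hstack([cv2.resize(p[260:440,220:400],(400,400)),cv2.resize(s[150:250,225:325],(400,400))]))
```

```text
tool axis err deg [-0.08 -0.45]
wrist 377 7614 med 0.3953294757520993 0.35956675753112854 | root [558.09 224.94  85.53] mouth-expected [ 1.01 -1.93  0.19] tilt e2,e1 [0.57 0.6 ] | mouth s 49.79167658876146 lat e2 0.16 e1 -0.09 lat xyz [-0.15 -0.08 -0.07] axis err deg [0.48 0.15]
side 116 220 med 0.9868722823225555 0.8824235586581839 | root [558.95 226.77  85.17] mouth-expected [ 0.64  0.95 -0.12] tilt e2,e1 [-0.33 -1.93] | mouth s 50.3973221982794 lat e2 1.34 e1 0.85 lat xyz [-1.13  0.95 -0.57] axis err deg [-0.41 -2.38]
[515.07 230.06 175.47]
tool axis err deg [-0.08 -0.45]
wrist 377 7616 med 0.3712718118724112 0.36282479419594615 | root [558.13 224.91  85.55] mouth-expected [ 1.   -1.91  0.18] tilt e2,e1 [0.57 0.55] | mouth s 49.79379997441148 lat e2 0.24 e1 -0.05 lat xyz [-0.22 -0.03 -0.1 ] axis err deg [0.48 0.09]
side 113 217 med 1.0518504100764554 1.0251845842284197 | root [558.08 226.5   85.36] mouth-expected [ 0.94  0.22 -0.26] tilt e2,e1 [ 0.03 -0.4 ] | mouth s 49.58687906545387 lat e2 0.39 e1 0.49 lat xyz [-0.31  0.52 -0.16] axis err deg [-0.05 -0.85]
[515.06 230.06 175.47]
```

View pics/e.png

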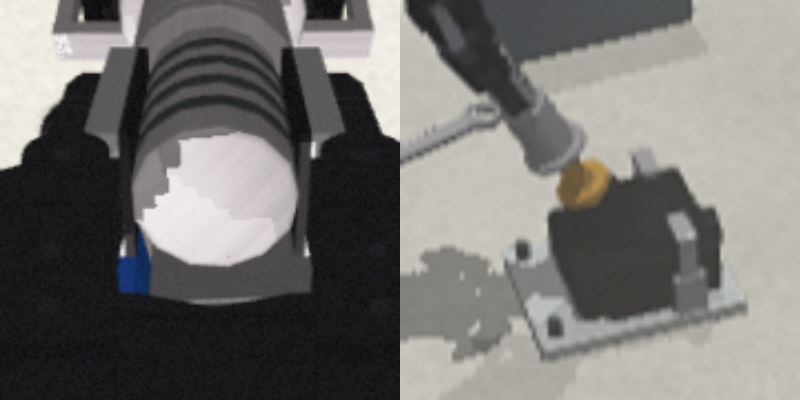

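The coupler's mouth is just over the nipple tip and lined up (wrist fit within 0.3 mm, side fit within about 0.5 mm). I'm inserting along the axis.

Emit:
{"fn": "play_rows", "kwargs": {
  "motion": [
    [0.21,-0.02,-0.45,0,0,0,1],
    [0.42,-0.04,-0.91,0,0,0,1],
    [0.63,-0.05,-1.36,0,0,0,1],
    [0.63,-0.05,-1.36,0,0,0,1]
  ],
  "force": 90
}}

```text
t: 9.7
ee_pos: [0.5214, 0.2293, 0.1613]
eef_rot: [0.215, 0.041, 0.976, -0.006]
contact_force: [0.0, -0.4, -3.2]
grip_width: 0.281
grasp_force: 88.3
```

Emit:
{"fn": "play_rows", "kwargs": {
  "motion": [
    [0.17,-0.01,-0.36,0,0,0,1],
    [0.34,-0.03,-0.73,0,0,0,1],
    [0.55,-0.05,-1.18,0,0,0,1],
    [0.55,-0.05,-1.18,0,0,0,1]
  ]
}}

```text
t: 10.2
ee_pos: [0.5269, 0.2289, 0.1498]
eef_rot: [0.216, 0.04, 0.976, -0.006]
contact_force: [-0.6, 0.1, -2.8]
grip_width: 0.28
grasp_force: 88.4
```

Run:
```python
from h import *
import rel
grab('side'); grab('wrist')
try: rel.run(['wrist','side'],.0497)
except Exception as e: print(e)
s=arm.state(); print(s['ee_pos']*1000,s['contact_force'],s['torque'])
```

```text
tool axis err deg [-0.09 -0.45]
wrist 0 7566 med nan 0.36678527251010884 | root [557.4 226.1  85. ] mouth-expected [ 1.04 -2.01 -0.03] tilt e2,e1 [0.57 0.59] | mouth s 21.691726876226696 lat e2 -0.73 e1 -1.35 lat xyz [ 0.54 -1.4   0.31] axis err deg [0.48 0.14]
side 28 214 med 1.217442102051299 1.0527325723296013 | root [557.29 226.98  87.1 ] mouth-expected [ 0.43 -0.45 -0.22] tilt e2,e1 [-1.25  2.17] | mouth s 19.854989874916317 lat e2 0.74 e1 -0.71 lat xyz [-0.73 -0.65 -0.31] axis err deg [-1.33  1.72]
[526.88 228.94 150.07] [-0.49 -0.62 -2.74] [0.05 0.73 0.04]
  return _methods._mean(a, axis=axis, dtype=dtype,
  ret = ret.dtype.type(ret / rcount)
```

Emit:
{"fn": "play_rows", "kwargs": {
  "motion": [
    [0.08,-0.01,-0.18,0,0,0,1],
    [0.17,-0.02,-0.36,0,0,0,1],
    [0.17,-0.02,-0.36,0,0,0,1]
  ]
}}

```text
t: 10.68
ee_pos: [0.5285, 0.229, 0.1469]
eef_rot: [0.216, 0.04, 0.976, -0.005]
contact_force: [-2.2, 0.6, 0.4]
grip_width: 0.285
grasp_force: 88.7
```

Emit:
{"fn": "play_rows", "kwargs": {
  "motion": [
    [0.08,-0.01,-0.18,0,0,0,1],
    [0.13,-0.01,-0.27,0,0,0,1],
    [0.13,-0.01,-0.27,0,0,0,1]
  ]
}}

```text
t: 11.05
ee_pos: [0.5295, 0.2289, 0.1445]
eef_rot: [0.216, 0.041, 0.976, -0.005]
contact_force: [-5.0, 0.7, 7.5]
grip_width: 0.287
grasp_force: 89.5
```

Emit:
{"fn": "play_rows", "kwargs": {
  "motion": [
    [0.08,-0.01,-0.18,0,0,0,1],
    [0.13,-0.01,-0.27,0,0,0,1],
    [0.13,-0.01,-0.27,0,0,0,1]
  ]
}}

```text
t: 11.42
ee_pos: [0.5311, 0.2288, 0.1414]
eef_rot: [0.216, 0.041, 0.976, -0.005]
contact_force: [-2.8, -0.2, 2.3]
grip_width: 0.28
grasp_force: 89.5
```

Emit:
{"fn": "play_rows", "kwargs": {
  "motion": [
    [0.08,-0.01,-0.18,0,0,0,1],
    [0.13,-0.01,-0.27,0,0,0,1],
    [0.13,-0.01,-0.27,0,0,0,1]
  ]
}}

```text
t: 11.8
ee_pos: [0.5323, 0.2287, 0.1386]
eef_rot: [0.216, 0.04, 0.976, -0.005]
contact_force: [-5.4, -0.8, 5.7]
grip_width: 0.283
grasp_force: 89.9
```

Emit:
{"fn": "play_rows", "kwargs": {
  "motion": [
    [0.04,0,-0.09,0,0,0,1],
    [0.08,-0.01,-0.18,0,0,0,1],
    [0.08,-0.01,-0.18,0,0,0,1]
  ]
}}

```text
t: 12.18
ee_pos: [0.5324, 0.2286, 0.1385]
eef_rot: [0.216, 0.041, 0.975, -0.005]
contact_force: [-17.8, -1.1, 27.8]
grip_width: 0.282
grasp_force: 92.4
```

The tool stopped at s≈9 mm and the force jumped from 10 to 35 N, so the sleeve is on its stop. I'll ease the push slightly and verify.

Emit:
{"fn": "play_rows", "kwargs": {
  "motion": [
    [-0.03,0,0.06,0,0,0,1],
    [-0.03,0,0.06,0,0,0,1],
    [-0.03,0,0.06,0,0,0,1],
    [-0.03,0,0.06,0,0,0,1]
  ]
}}

```text
t: 12.68
ee_pos: [0.5323, 0.2287, 0.1385]
eef_rot: [0.216, 0.041, 0.976, -0.005]
contact_force: [-12.4, -0.3, 19.7]
grip_width: 0.279
grasp_force: 91.0
```

```bash
python3 - 2>/dev/null <<'E'
from h import *
import rel
grab('side'); grab('wrist'); grab('top')
try: rel.run(['wrist'],.0497)
except Exception as e: print(e)
st=arm.state(); print(st['ee_pos']*1000,st['contact_force'],st['torque'],st['grasp_force'],((st['ee_pos']-[.558,.2249,.0855])@rel.a*1000-49.7))
p=load('wrist')[1]; s=load('side')[1]; 
cv2.imwrite('pics/f.png',np.hstack([cv2.resize(p[200:380,230:410],(400,400)),cv2.resize(s[160:230,240:310],(400,400),interpolation=cv2.INTER_CUBIC)]))
E
```

```text
tool axis err deg [-0.04 -0.55]
wrist 0 7623 med nan 0.370954029606974 | root [557.4 226.1  85. ] mouth-expected [ 1.03 -1.92  0.26] tilt e2,e1 [0.64 0.48] | mouth s 9.138509435196069 lat e2 -0.96 e1 -1.03 lat xyz [ 0.78 -1.1   0.41] axis err deg [ 0.6  -0.07]
[532.36 228.61 138.49] [-12.21   0.2   20.77] [-0.18  1.12 -0.13] 91.03549718856812 9.253769766842694
```

View pics/f.png

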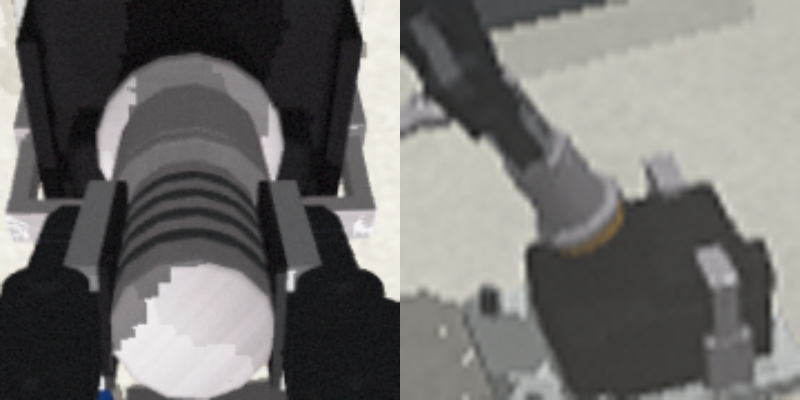

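The coupler is seated square, with the thin brass sleeve under its flange against the boss (side crop (590,240)). The mouth is at s≈9.2 mm, which matches the sleeve's 9 mm stop. The push is about 27 N and the coupler is still gripped, so I'm handing in.

```bash
python3 -c "
from cell import arm
print(arm.sign_off())"
```

```text
the job is handed in; nothing more can be done
None
```

The steel coupler was slid out through the holder's open end and pressed squarely onto the nipple until the sleeve reached its stop (by measured position and push-back force), and I handed in at about 12.8 s with the gripper still holding it there.

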